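Swap two filter housings between their sprung nests

TASK

The red-banded and the green-banded filter housing are in each other's places: swap them, so that each ends fully home in the nest where the other one stood. They are too wide to grip, so slide them over the bench, upright and without lifting them, past the sprung rollers of the nests, and press each one firmly against its back stop, with about 20 N for about half a second and never ramming it. Leave the other things on the bench alone.

Things in the scene. Friction and masses are not known exactly. Their poses are not given: they have to be found in the camera images.
- red_housing: squat white-painted filter housing with a red band and red disc on top; loose, 0.45 to 0.9 kg. Round base flange 100 mm across and 16 mm thick, body above it 92 mm across (too wide to grip), smooth top at 82 mm. Origin at the centre of its underside; z up along its axis. It starts fully home in one of the nests.
- green_housing: squat white-painted filter housing with a green band and green disc on top; loose, 0.45 to 0.9 kg. Round base flange 100 mm across and 16 mm thick, body above it 92 mm across (too wide to grip), smooth top at 82 mm. Origin at the centre of its underside; z up along its axis. It starts fully home in one of the nests.
- left_nest: the left of two sprung nests fixed to the bench, on a thin blue plate 150 x 190 mm. Origin on the bench where the centre of a housing that is fully home stands; z up. Open towards its own -x: a housing slides in towards +x, out towards -x. All of it is lower than 20 mm: fingertips kept above 23 mm pass over it.
- right_nest: the right of two sprung nests fixed to the bench, on a thin blue plate 150 x 190 mm. Origin on the bench where the centre of a housing that is fully home stands; z up. Open towards its own -x: a housing slides in towards +x, out towards -x. All of it is lower than 20 mm: fingertips kept above 23 mm pass over it.
- left_gate (a point): point on the bench midway between the left nest's two white sprung rollers (18 mm across, 96 mm apart centre to centre), 34 mm from the nest's origin towards its mouth. They give way outwards by up to 11 mm each as the flange passes (about 10 to 20 N of push, in or out) and spring back behind it. Their steel blocks reach 94 mm to either side. Axes as the nest's.
- right_gate (a point): point on the bench midway between the right nest's two white sprung rollers (18 mm across, 96 mm apart centre to centre), 34 mm from the nest's origin towards its mouth. They give way outwards by up to 11 mm each as the flange passes (about 10 to 20 N of push, in or out) and spring back behind it. Their steel blocks reach 94 mm to either side. Axes as the nest's.
- left_stop: orange back stop of the left nest: two blocks 14 x 36 x 16 mm high that face the nest's origin at 40 degrees either side of its +x axis, 50 mm from it; the flange rests on both when the housing is fully home. Origin and axes as the nest's.
- right_stop: orange back stop of the right nest: two blocks 14 x 36 x 16 mm high that face the nest's origin at 40 degrees either side of its +x axis, 50 mm from it; the flange rests on both when the housing is fully home. Origin and axes as the nest's.
- paint_tin: closed green-banded paint tin, 84 mm across, 100 mm tall, standing; origin at the underside; not to be disturbed
- spray_can: aerosol can, 54 mm across, 170 mm tall, standing; origin at the underside; not to be disturbed
- bung_jar: jar with a red cap, 70 mm across, 95 mm tall, standing; origin at the underside; not to be disturbed
- wire_brush: hand brush with a wooden handle, lying along its x axis; origin at the underside; not to be disturbed
- spanner: steel spanner, lying along its x axis; origin at the underside; not to be disturbed
- hanger_hook: copper J-shaped hanging hook, 140 mm long and 8 mm thick, lying along its x axis; origin at the underside; not to be disturbed
- brass_nipple: brass pipe nipple, 36 mm across, 36 mm tall, standing; origin at the underside; not to be disturbed
Things that resemble listed ones, but are neither listed nor needed, are in the scene too. What is shaped like the red_housing but black or turquoise is not meant.

How it is judged (in metres and radians):
On the way, in this order (a step that is already met when the one before it is completed fails the run):
1. one housing is fully home in the other one's nest and is pressed by the fingers (over 8 N) against the back stop (over 5 N there) ((((distance of red_housing from where it was at the start of the episode above 0.2 m and horizontal distance between red_housing and left_nest below 0.004 m and contact force between red_housing and left_stop above 5 N and contact force between red_housing and the fingers above 8 N) or (distance of red_housing from where it was at the start of the episode above 0.2 m and horizontal distance between red_housing and right_nest below 0.004 m and contact force between red_housing and right_stop above 5 N and contact force between red_housing and the fingers above 8 N)) or ((distance of green_housing from where it was at the start of the episode above 0.2 m and horizontal distance between green_housing and left_nest below 0.004 m and contact force between green_housing and left_stop above 5 N and contact force between green_housing and the fingers above 8 N) or (distance of green_housing from where it was at the start of the episode above 0.2 m and horizontal distance between green_housing and right_nest below 0.004 m and contact force between green_housing and right_stop above 5 N and contact force between green_housing and the fingers above 8 N)))), for 0.2 s.
2. with both housings home in their new nests, the second one is pressed by the fingers (over 8 N) against its back stop (over 5 N there) (((((distance of red_housing from where it was at the start of the episode above 0.2 m and horizontal distance between red_housing and left_nest below 0.004 m and contact force between red_housing and left_stop above 5 N and contact force between red_housing and the fingers above 8 N) or (distance of red_housing from where it was at the start of the episode above 0.2 m and horizontal distance between red_housing and right_nest below 0.004 m and contact force between red_housing and right_stop above 5 N and contact force between red_housing and the fingers above 8 N)) and ((distance of green_housing from where it was at the start of the episode above 0.2 m and horizontal distance between green_housing and left_nest below 0.004 m) or (distance of green_housing from where it was at the start of the episode above 0.2 m and horizontal distance between green_housing and right_nest below 0.004 m))) or (((distance of green_housing from where it was at the start of the episode above 0.2 m and horizontal distance between green_housing and left_nest below 0.004 m and contact force between green_housing and left_stop above 5 N and contact force between green_housing and the fingers above 8 N) or (distance of green_housing from where it was at the start of the episode above 0.2 m and horizontal distance between green_housing and right_nest below 0.004 m and contact force between green_housing and right_stop above 5 N and contact force between green_housing and the fingers above 8 N)) and ((distance of red_housing from where it was at the start of the episode above 0.2 m and horizontal distance between red_housing and left_nest below 0.004 m) or (distance of red_housing from where it was at the start of the episode above 0.2 m and horizontal distance between red_housing and right_nest below 0.004 m))))), for 0.2 s.
At the end, for the whole second after the job is handed in: each housing stands upright (within 0.06 rad), at rest, its centre within 4 mm of the origin of the nest where the other one stood at the start (more than 0.2 m from its own start) (((distance of red_housing from where it was at the start of the episode above 0.2 m and horizontal distance between red_housing and left_nest below 0.004 m) or (distance of red_housing from where it was at the start of the episode above 0.2 m and horizontal distance between red_housing and right_nest below 0.004 m)) and ((distance of green_housing from where it was at the start of the episode above 0.2 m and horizontal distance between green_housing and left_nest below 0.004 m) or (distance of green_housing from where it was at the start of the episode above 0.2 m and horizontal distance between green_housing and right_nest below 0.004 m)) and linear speed of each of red_housing, green_housing below 0.02 m/s and angle between each of red_housing, green_housing's own z axis and vertical below 0.06 rad and height (world z) of each of red_housing, green_housing below 0.006 m); the robot touches nothing.
It fails at once if the red housing is lifted (underside origin above 20 mm) or tipped by more than 0.3 rad (height (world z) of red_housing above 0.02 m or angle between red_housing's own z axis and vertical above 0.3 rad).
It fails at once if the green housing is lifted (underside origin above 20 mm) or tipped by more than 0.3 rad (height (world z) of green_housing above 0.02 m or angle between green_housing's own z axis and vertical above 0.3 rad).
It fails at once if the red housing is rammed: the fingers push it with more than 60 N (contact force between red_housing and the fingers above 60 N).
It fails at once if the green housing is rammed: the fingers push it with more than 60 N (contact force between green_housing and the fingers above 60 N).
It fails at once if another thing on the bench is moved by more than 30 mm (distance of any of paint_tin, spray_can, bung_jar, wire_brush, spanner, hanger_hook, brass_nipple from where it was at the start of the episode above 0.03 m).
It also fails if it takes over 72 s, if anything falls off the work surface, if the arm or the gripper's body presses on something with over 40 N, if the wrist force passes 120 N, or if a joint passes its speed limit or range.

ROBOT

A 6-joint arm with a two-finger parallel gripper is mounted at the origin on the work surface. World frame = base frame: x ahead of the robot, y to its left, z up, the work surface at z = 0. Lengths are in mm, angles in degrees, forces in N, time in s.
With the tool pointing down it reaches from about 350 to 850 mm from the base axis. Payload 8.1 kg.
Tool frame: the origin (TCP) lies midway between the tips of the shut fingers; the grasp point (between the pads) lies 19 mm behind it; z points along the fingers, y is the direction in which the jaws open and shut (so a half turn about z gives the same grasp; the last joint's range is limited). The gripper opens to 85 mm and grips with 20 to 120 N. Pads are 22 mm wide; open, the fingers measure 114 mm over their backs; the gripper's body (76 mm by 85 mm) begins 54 mm behind the grasp point. The pads swing forward as they close: fully open they stand 13 mm farther back than shut.
Start: joints at [-76.284, 7.471, 85.268, -0, 87.261, -4.893], TCP at [191.492, -568.627, 231.292] pointing down, gripper open.
Joint ranges: [-169.43, 169.43], [-51.17, 129.36], [1.28, 143.12], [-76.62, 256.62], [0, 156.53], [-152.29, 152.29]. Speed limits (degrees/s): [136.94, 136.94, 159.86, 180, 180, 180].

INTERFACE

Orientations are given as [roll, pitch, yaw] about the fixed x, y, z axes, in that order (R = Rz(yaw) Ry(pitch) Rx(roll)).
In Python, from bench import telemetry, snapshot, camera_params, job gives the robot as it stands. The module is installed in compiled form; this text tells all that it offers.
- The arm moves only by the shell command python3 -m jog 'ROWS' [FORCE]. ROWS is JSON, a list that holds one entry, the list of rows, each a list of 7 numbers: the shift along the tool's x, y, z in units of 50 mm (1.0 is 50 mm), then the turn, a rotation vector about the tool's x, y, z in units of 2 pi rad (1.0 is 2 pi rad), then the opening, from 0 (shut) to 1 (fully open). In form: [[[dx, dy, dz, rx, ry, rz, claw], ...]]. A call has 1 to 12 rows; each row shifts and turns the commanded pose from where the row before left it, along the tool's axes as they then stand; what a row does not reach is not made up. A row lasts 1/8 s, in which the tool goes at most 62.5 mm and 10.7 degrees, less where a joint would pass 70% of its speed; a pose out of reach is approached as far as the arm can. A call with a number of a shift or a turn outside -1 to 1 is refused whole. A call with a gripper value outside its range is refused whole. The fingers move at their own pace and stop on an object; FORCE is the grip in N (left out, the last holds). Time passes only in rows, so rows that do not move let the fingers close. It gives the time, the measured TCP pose, the force and the opening at its end, in the units of the state.
- telemetry.sense(): the state, without advancing time (a new reading comes with each control period).
- snapshot(name): name is "scene" or "top" or "wrist"; returns (picture, depth): 384x512x3 uint8, red, green, blue; 384x512 float32, mm along the optical axis (not along the pixel's ray), 0 where there is no reading.
- camera_params(name): a dict with "K" (3x3 intrinsics, pixels), "D" ([k1, k2, p1, p2, k3] as OpenCV has them; the pictures are not rectified), "extrinsics" (4x4, takes a point from camera to world coordinates). Camera axes: x right, y down, z forward; pixel columns grow to the right and rows downward; lengths in mm; the calibration is good to about 2 mm. A picture is of the moment at which its call begins: read the wrist's pose just before it. camera_params takes no time and is no camera call; for the wrist camera it gives the pose at the moment of the call.
- job.hand_in(): hands the job in, once; it reports no verdict.
The state is a dict: "time": time; "joint_pos": joint angles; "qd": joint speeds; "joint_efforts": joint torques, N m; "tool_pos": TCP position; "tcp_rot": TCP orientation; "ft_force": force on the tool from outside, world axes, zero at the start; "wrist_torque": the same for the moment, N m; "finger_gap": finger opening in mm.
Only numpy, scipy, OpenCV 4.12 (cv2) and the standard library are available. Lean on these libraries where they do the work, as an engineer would, in place of code of your own. Each camera call takes 0.05 s, during which the arm holds its last target. There are 200 camera calls.

## Working session

There is one attempt and no reset: what is moved stays moved. The work goes in short steps, Python scripts to look and compute and a shell command to move; the robot and the scene stay as the last step left them, time stands still between calls to the robot, and variables do not carry over. Pictures are saved under pics/ and viewed, about 8 in all and at most 12, crops included, and the job is handed in when it is done.

```bash
mkdir -p pics; python3 - <<'E'
from bench import *
import cv2,numpy as np
print(telemetry.sense())
for n in("top","scene"):
    p,d=snapshot(n); cv2.imwrite(f"pics/{n}0.png",cv2.resize(p[:,:,::-1],None,fx=1.5,fy=1.5)); np.save(f"pics/{n}0.npy",d); cv2.imwrite(f"pics/{n}raw.png",p[:,:,::-1])
    c=camera_params(n); print(n,c)
E
```

```text
{'time': 0.0, 'joint_pos': array([-7.62826268e+01,  7.51411452e+00,  8.53293157e+01,  5.12480342e-04,
        8.72602015e+01, -4.89245301e+00]), 'qd': array([-0.07520006,  0.00838944,  0.08902093, -0.04636411, -0.05767137,
       -0.00506273]), 'joint_efforts': array([ 1.03943315e-03, -5.69406009e+01, -5.00549912e+01, -2.48829483e-04,
        1.48976332e-02,  4.23762486e-06]), 'tool_pos': array([ 191.37516819, -568.09267244,  230.25442496]), 'tcp_rot': array([-1.79896789e+02, -9.34828461e-03,  1.86097928e+01]), 'ft_force': array([ 0.29866598,  0.31465674, -0.39575823]), 'wrist_torque': array([0.00765984, 0.07067233, 0.02820504]), 'finger_gap': 85.43855697615932}
top {'K': array([[395.9715888 ,   0.        , 252.10052695],
       [  0.        , 395.9715888 , 196.30778475],
       [  0.        ,   0.        ,   1.        ]]), 'D': array([0.00720157, 0.        , 0.        , 0.        , 0.        ]), 'extrinsics': array([[-1.71440428e-02, -9.93941441e-01,  1.08565617e-01,
         3.78661928e+02],
       [-9.99846592e-01,  1.66529221e-02, -5.42882171e-03,
         3.55615353e+01],
       [ 3.58799611e-03, -1.08642035e-01, -9.94074461e-01,
         1.34237487e+03],
       [ 0.00000000e+00,  0.00000000e+00,  0.00000000e+00,
         1.00000000e+00]])}
scene {'K': array([[415.57358425,   0.        , 248.50333509],
       [  0.        , 415.57358425, 200.24213781],
       [  0.        ,   0.        ,   1.        ]]), 'D': array([-0.10316487,  0.        ,  0.        ,  0.        ,  0.        ]), 'extrinsics': array([[-7.41779455e-01,  5.51435979e-01, -3.81682592e-01,
         1.02029749e+03],
       [ 6.70624457e-01,  6.05575839e-01, -4.28416550e-01,
         6.21813472e+02],
       [-5.10654322e-03, -5.73756276e-01, -8.19010170e-01,
         1.18148601e+03],
       [ 0.00000000e+00,  0.00000000e+00,  0.00000000e+00,
         1.00000000e+00]])}
```

View pics/top0.png

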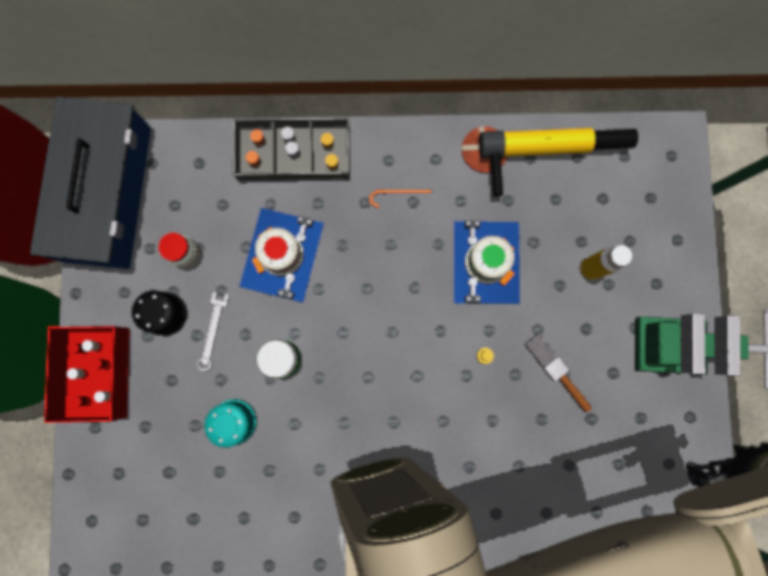

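View pics/scene0.png

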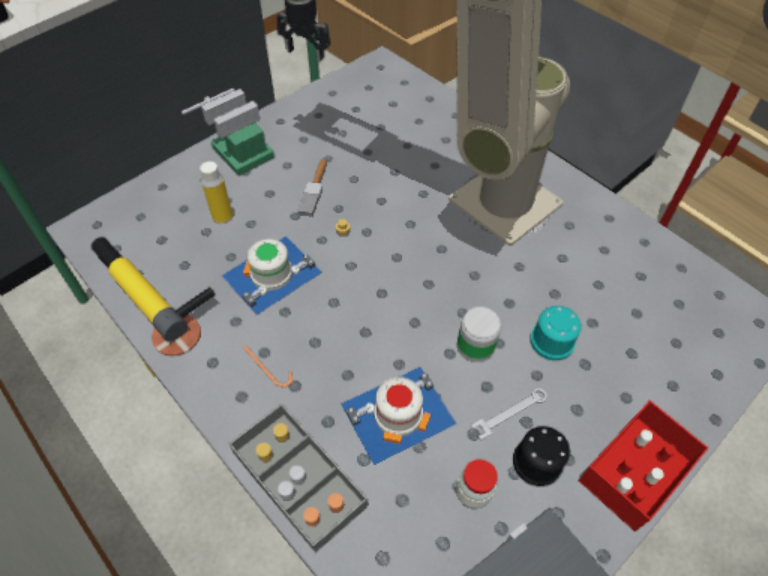

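```bash
cat > h.py <<'E'
from bench import *
import cv2,numpy as np
def rays(n,px):
    c=camera_params(n); E=c["extrinsics"]
    u=cv2.undistortPoints(np.array(px,float).reshape(-1,1,2),c["K"],c["D"]).reshape(-1,2)
    return E[:3,3],np.c_[u,np.ones(len(u))]@E[:3,:3].T
def px2w(n,px,z):
    o,d=rays(n,px); z=np.broadcast_to(z,len(d)); return o+d*((z-o[2])/d[:,2])[:,None]
def w2px(n,P):
    c=camera_params(n); Ei=np.linalg.inv(c["extrinsics"]); r,_=cv2.Rodrigues(Ei[:3,:3])
    return cv2.projectPoints(np.array(P,float).reshape(-1,1,3),r,Ei[:3,3],c["K"],c["D"])[0].reshape(-1,2)
def comps(img,lo,hi,amin=30):
    hsv=cv2.cvtColor(img,cv2.COLOR_BGR2HSV); m=cv2.inRange(hsv,lo,hi)
    n,l,s,c=cv2.connectedComponentsWithStats(m); return [(c[i],s[i,4],l==i) for i in range(1,n) if s[i,4]>=amin]
E
python3 - <<'E'
from h import *
for n in("top","scene"):
    im=cv2.imread(f"pics/{n}raw.png")
    for nm,lo,hi in(("red",(0,150,100),(8,255,255)),("green",(50,120,80),(75,255,255)),("orange",(9,170,150),(16,255,255)),("blue",(105,150,60),(120,255,255))):
        for c,a,m in comps(im,lo,hi,8):
            z={"red":82,"green":82,"orange":16,"blue":1}[nm]
            print(n,nm,c.round(1),a,px2w(n,[c],z)[0].round(1))
            if nm=="blue" and a>300:
                # fill & fit rectangle in world
                ys,xs=np.nonzero(m); W=px2w(n,np.c_[xs,ys],2.)[:,:2].astype(np.float32)
                print("  rect",cv2.minAreaRect(W),cv2.boxPoints(cv2.minAreaRect(W)).round(1).tolist())
im=cv2.imread("pics/topraw.png")
a=cv2.resize(im[130:210,155:225],None,fx=6,fy=6,interpolation=cv2.INTER_CUBIC)
b=cv2.resize(im[130:210,295:355],None,fx=6,fy=6,interpolation=cv2.INTER_CUBIC)
cv2.imwrite("pics/crop.png",np.hstack([a,b]))
others={"nipple":(486,355),"hook":(400,192),"hookend":(372,203),"whitetin":(277,359),"spanner top":(218,297),"brush":(530,340),"turq":(228,424),"can top":(620,255),"jar":(172,247),"orange disc":(478,150)}
for k,v in others.items(): print(k,px2w("top",[np.array(v)/1.5],{"whitetin":100,"can top":170,"jar":95,"turq":80}.get(k,10))[0].round(0))
E
```

```text
top red [314.6  91.5] 62 [ 860.5 -183.3   82. ]
top red [316.9 107.1] 142 [ 807.3 -189.1   82. ]
top red [115.  164.1] 284 [628.  468.8  82. ]
top red [183.4 164.9] 163 [622.1 248.6  82. ]
top red [ 59.  248.9] 1711 [360.1 638.8  82. ]
top red [ 31.4 244.1] 29 [376.8 725.7  82. ]
top red [ 30.5 271. ] 44 [293.3 724.7  82. ]
top green [328.6 170.4] 160 [ 596.3 -219.6   82. ]
top green [441.4 228.5] 575 [ 403.3 -570.4   82. ]
top green [473.  230.1] 74 [ 396.8 -669.9   82. ]
top green [496.  231.2] 40 [ 392.2 -742.4   82. ]
top orange [171.2  90.6] 29 [896.7 302.3  16. ]
top orange [168.1 105. ] 29 [845.2 312.6  16. ]
top orange [171.6 176.4] 25 [596.  299.6  16. ]
top orange [337.3 184.7] 32 [ 558.3 -260.4   16. ]
top blue [177.9 168.7] 675 [624.7 281.    1. ]
  rect ((628.2251586914062, 272.9287109375), (95.80891418457031, 186.5301513671875), 75.32369995117188) [[525.9000244140625, 250.1999969482422], [706.2999877929688, 203.0], [730.5999755859375, 295.6000061035156], [550.0999755859375, 342.8999938964844]]
top blue [204.  173.6] 432 [606.1 191.7   1. ]
  rect ((607.60498046875, 193.
[... 1671 characters left out ...]
51562], [508.20001220703125, -142.10000610351562]]
scene blue [276.1 249.4] 57 [533.8 206.6   1. ]
scene blue [240.6 266.5] 149 [658.2 175.3   1. ]
scene blue [268.1 285.9] 981 [639.4 280.6   1. ]
  rect ((629.0626831054688, 270.0465087890625), (102.77989959716797, 186.74990844726562), 75.21121978759766) [[525.7000122070312, 244.1999969482422], [706.2000122070312, 196.5], [732.5, 295.8999938964844], [551.9000244140625, 343.6000061035156]]
nipple [ 384. -210.   10.]
hook [760. -26.  10.]
hookend [736.  39.  10.]
whitetin [383. 241. 100.]
spanner top [524. 389.  10.]
brush [ 416. -310.   10.]
turq [250. 346.  80.]
can top [ 578. -456.  170.]
jar [624. 465.  95.]
orange disc [ 857. -209.   10.]
```

View pics/crop.png

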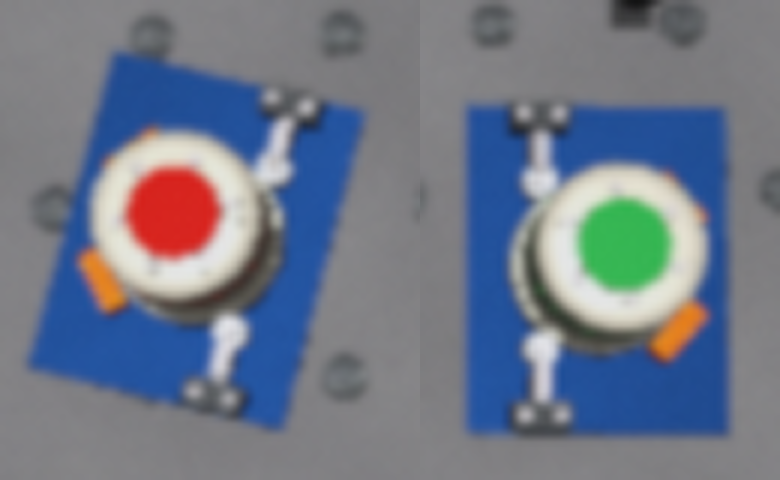

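```bash
cat >> h.py <<'E'
def go(x,y,z,yaw):
    s=telemetry.sense(); p=s["tool_pos"]; a=s["tcp_rot"][2]; t=np.radians(a)
    d=np.array([x,y])-p[:2]; c,n=np.cos(t),np.sin(t)
    print("t%.2f"%s["time"],p.round(1),s["tcp_rot"].round(1),"F",s["ft_force"].round(1),"gap %.1f"%s["finger_gap"])
    print("  units dx %.3f dy %.3f dz %.3f rz %.4f"%((d[0]*c+d[1]*n)/50,(d[0]*n-d[1]*c)/50,(p[2]-z)/50,-(((yaw-a+180)%360)-180)/360))
E
python3 -m jog '[[[0.94,-0.271,0,0,0,0,0.75],[0.94,-0.271,0,0,0,0,0.75],[0.94,-0.271,0,0,0,0,0.75],[0.94,-0.271,0,0,0,0,0.75],[0.94,-0.271,0,0,0,0,0.75],[0.94,-0.271,0,0,0,0,0.75],[0.94,-0.271,0,0,0,0,0.75],[0.94,-0.271,0,0,0,0,0.75],[0.94,-0.271,0,0,0,0,0.75],[0.94,-0.271,0,0,0,0,0.75],[0,0,0,0,0,-0.027,0.75],[0,0,0,0,0,-0.027,0.75]]]'
python3 -m jog '[[[0,0,0,0,0,-0.0275,0.75],[0,0,0,0,0,-0.0275,0.75],[0,0,0,0,0,-0.0275,0.75],[0,0,0,0,0,-0.0275,0.75],[0,0,0,0,0,-0.0275,0.75],[0,0,0,0,0,0,0.75],[0,0,0,0,0,0,0.75]]]'
python3 -c "
from h import *; go(593.8,-289.7,60,88.2)"
```

```text
time: 1.6
tool_pos: [594.0, -289.2, 230.2]
tcp_rot: [-179.9, 0.0, 38.5]
ft_force: [0.0, 0.0, -0.3]
finger_gap: 64.3
time: 2.48
tool_pos: [593.5, -290.2, 230.9]
tcp_rot: [-180.0, -0.0, 87.3]
ft_force: [-0.4, 0.2, -0.1]
finger_gap: 64.1
t2.48 [ 593.5 -290.2  230.9] [-180.    -0.    87.3] F [-0.4  0.2 -0.1] gap 64.1
  units dx 0.010 dy 0.005 dz 3.419 rz -0.0024
```

```bash

python3 -m jog '[[[0,0,0.9,0,0,-0.0024,0.75],[0,0,0.9,0,0,0,0.75],[0,0,0.9,0,0,0,0.75],[0,0,0.8,0,0,0,0.75],[0,0,0.4,0,0,0,0.75],[0,0,0.2,0,0,0,0.75],[0.2,0,0,0,0,0,0.75],[0.1,0,0,0,0,0,0.75],[0.08,0,0,0,0,0,0.75],[0.06,0,0,0,0,0,0.75],[0,0,0,0,0,0,0.75]]]'
python3 -c "
from h import *; go(595.3,-240,25,88.2)"
```

```text
time: 3.85
tool_pos: [594.5, -268.1, 26.7]
tcp_rot: [180.0, 0.0, 88.4]
ft_force: [-0.1, 0.3, -0.5]
finger_gap: 63.8
t3.85 [ 594.5 -268.1   26.7] [180.    0.   88.4] F [-0.1  0.3 -0.5] gap 63.8
  units dx 0.562 dy 0.001 dz 0.033 rz 0.0006
```

```bash

python3 -m jog '[[[0.06,0,0,0,0,0,0.75],[0.06,0,0,0,0,0,0.75],[0.06,0,0,0,0,0,0.75],[0.06,0,0,0,0,0,0.75]]]'
python3 -m jog '[[[0.06,0,0,0,0,0,0.75],[0.06,0,0,0,0,0,0.75],[0.06,0,0,0,0,0,0.75]]]'
```

```text
time: 4.35
tool_pos: [595.4, -259.2, 27.7]
tcp_rot: [179.9, 0.3, 88.4]
ft_force: [-0.2, -13.2, 3.1]
finger_gap: 64.0
time: 4.72
tool_pos: [595.8, -251.8, 28.5]
tcp_rot: [179.8, 0.4, 88.3]
ft_force: [-1.0, -17.9, 3.3]
finger_gap: 64.2
```

```bash

python3 -m jog '[[[0.06,0,0.01,0,0,0,0.75],[0.06,0,0.01,0,0,0,0.75],[0.06,0,0,0,0,0,0.75],[0.06,0,0,0,0,0,0.75]]]'
python3 -m jog '[[[0.06,0,0,0,0,0,0.75],[0.06,0,0,0,0,0,0.75],[0.06,0,0,0,0,0,0.75]]]'
python3 - <<'E'
from h import *
p,d=snapshot("top"); b=np.ascontiguousarray(p[:,:,::-1])
for c,a,m in comps(b,(50,120,80),(75,255,255)): print(c,a,px2w("top",[c],82)[0].round(1))
p,d=snapshot("scene"); b=np.ascontiguousarray(p[:,:,::-1])
for c,a,m in comps(b,(50,120,80),(75,255,255)): print(c,a,px2w("scene",[c],82)[0].round(1))
cv2.imwrite("pics/s1.png",cv2.resize(b[90:290,80:330],None,fx=3,fy=3,interpolation=cv2.INTER_CUBIC))
E
```

```text
time: 5.22
tool_pos: [596.1, -237.1, 26.8]
tcp_rot: [179.9, 0.2, 88.4]
ft_force: [-1.0, -5.7, 4.0]
finger_gap: 64.2
time: 5.6
tool_pos: [595.1, -225.4, 24.8]
tcp_rot: [-180.0, -0.1, 88.4]
ft_force: [0.9, -0.0, -0.4]
finger_gap: 64.2
[313.13333333 168.73333333] 75 [ 602.5 -169.8   82. ]
[441.46422339 228.4921466 ] 573 [ 403.5 -570.5   82. ]
[472.97297297 230.09459459] 74 [ 396.8 -669.9   82. ]
[496.    231.175] 40 [ 392.2 -742.4   82. ]
[186.504 176.288] 125 [ 596.5 -167.7   82. ]
[316.18518519 232.7037037 ] 162 [435.9 276.8  82. ]
```

View pics/s1.png

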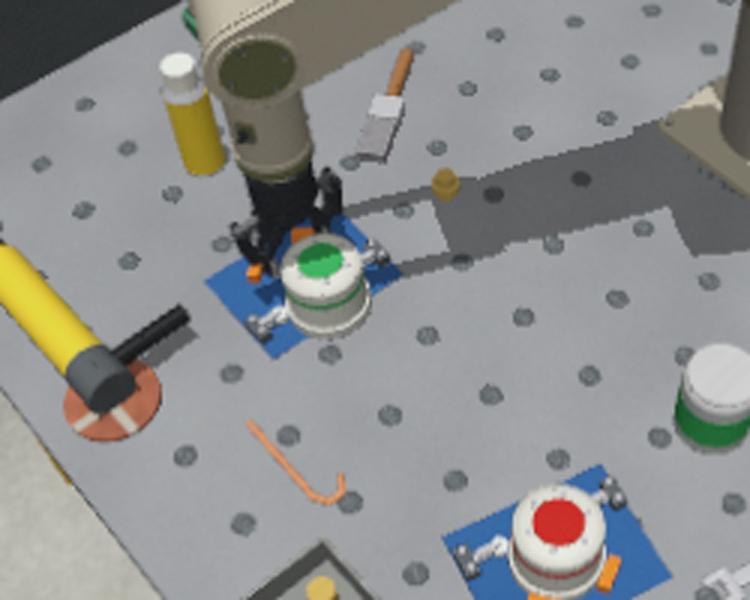

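```bash

python3 -m jog '[[[0.1,0,0,0,0,0,0.75],[0.15,0,0,0,0,0,0.75],[0.2,0,0,0,0,0,0.75],[0.2,0,0,0,0,0,0.75],[0.2,0,0,0,0,0,0.75],[0.2,0,0,0,0,0,0.75],[0.2,0,0,0,0,0,0.75],[0.2,0,0,0,0,0,0.75],[0.2,0,0,0,0,0,0.75],[0.1,0,0,0,0,0,0.75],[-0.1,0,0,0,0,0,0.75],[-0.4,0,0,0,0,0,0.75]]]'
python3 -m jog '[[[-0.1,0,0,0,0,-0.029,0.75],[0,0,0,0,0,-0.029,0.75],[0,0,0,0,0,-0.029,0.75],[0,0,0,0,0,-0.029,0.75],[0,0,0,0,0,0,0.75]]]'
python3 - <<'E'
from h import *
for n in("top","scene"):
    p,d=snapshot(n); b=np.ascontiguousarray(p[:,:,::-1])
    for c,a,m in comps(b,(50,120,80),(75,255,255)):
        w=px2w(n,[c],82)[0]; print(n,c,a,w.round(1))
go(0,0,25,130)
E
```

```text
time: 7.2
tool_pos: [597.1, -163.5, 25.1]
tcp_rot: [-180.0, -0.0, 88.5]
ft_force: [-0.1, -0.8, -0.2]
finger_gap: 64.0
time: 7.82
tool_pos: [597.0, -170.2, 25.3]
tcp_rot: [180.0, 0.0, 130.0]
ft_force: [0.2, -0.3, 0.9]
finger_gap: 63.7
top [289.59281437 170.53293413] 167 [597.9 -93.7  82. ]
top [441.48686515 228.44308231] 571 [ 403.7 -570.6   82. ]
top [472.97297297 230.09459459] 74 [ 396.8 -669.9   82. ]
top [496.  231.5] 42 [ 391.2 -742.3   82. ]
scene [199.84782609 189.61594203] 138 [597.8 -93.   82. ]
scene [316.18518519 232.7037037 ] 162 [435.9 276.8  82. ]
t7.92 [ 596.9 -169.9   25.3] [-180.     0.   129.9] F [-0.6 -1.5  0.5] gap 64.0
  units dx 10.260 dy -6.986 dz 0.006 rz -0.0004
```

```bash

python3 -m jog '[[[-0.295,0.352,0,0,0,0,0.75],[-0.295,0.352,0,0,0,0,0.75],[0.285,0.239,0,0,0,0,0.75],[0.285,0.239,0,0,0,0,0.75],[0,0,0,0,0,-0.025,0.75],[0.1,0,0,0,0,0,0.75],[0.15,0,0,0,0,0,0.75],[0.15,0,0,0,0,0,0.75],[0.2,0,0,0,0,0,0.75],[0.3,0,0,0,0,0,0.75],[0.3,0,0,0,0,0,0.75],[0.3,0,0,0,0,0,0.75]]]'
python3 -m jog '[[[0.3,0,0,0,0,0,0.75],[0.3,0,0,0,0,0,0.75],[0.3,0,0,0,0,0,0.75],[0.3,0,0,0,0,0,0.75],[0.3,0,0,0,0,0,0.75],[0.3,0,0,0,0,0,0.75],[0.3,0,0,0,0,0,0.75],[0.3,0,0,0,0,0,0.75],[0.2,0,0,0,0,0,0.75],[0,0,0,0,0,0,0.75],[-0.5,0,0,0,0,0,0.75],[-0.5,0,-1,0,0,0,0.75]]]'
python3 - <<'E'
from h import *
for n in("top","scene"):
    p,d=snapshot(n); b=np.ascontiguousarray(p[:,:,::-1])
    for c,a,m in comps(b,(50,120,80),(75,255,255)):
        w=px2w(n,[c],82)[0]; print(n,c,a,w.round(1))
go(640.1,316.2,120,75.3)
E
```

```text
time: 9.43
tool_pos: [585.6, -82.1, 25.4]
tcp_rot: [180.0, 0.0, 139.1]
ft_force: [3.1, -1.5, -1.0]
finger_gap: 64.1
time: 10.92
tool_pos: [521.6, -29.6, 71.2]
tcp_rot: [-179.7, -0.5, 139.2]
ft_force: [1.2, -0.3, 0.3]
finger_gap: 63.9
top [254.85185185 216.44444444] 54 [451.7  21.   82. ]
top [441.49211909 228.48861646] 571 [ 403.5 -570.6   82. ]
top [472.97297297 230.09459459] 74 [ 396.8 -669.9   82. ]
top [496.02439024 231.34146341] 41 [ 391.7 -742.4   82. ]
scene [258.05714286 188.60714286] 140 [453.2  33.2  82. ]
scene [316.14634146 232.68902439] 164 [435.9 276.7  82. ]
t11.03 [530.8 -32.   81. ] [179.7   0.4 139.1] F [1.4 0.3 0.4] gap 63.9
  units dx 2.906 dy 6.696 dz -0.780 rz 0.1772
```

```bash

python3 -m jog '[[[0,0,-0.9,0,0,0,0.75],[0.323,0.744,0,0,0,0,0.75],[0.323,0.744,0,0,0,0,0.75],[0.323,0.744,0,0,0,0,0.75],[0.323,0.744,0,0,0,0,0.75],[0.323,0.744,0,0,0,0,0.75],[0.323,0.744,0,0,0,0,0.75],[0.323,0.744,0,0,0,0,0.75],[0.323,0.744,0,0,0,0,0.75],[0.323,0.744,0,0,0,0,0.75],[0,0,0,0,0,0.029,0.75],[0,0,0,0,0,0.029,0.75]]]'
python3 -m jog '[[[0,0,0,0,0,0.029,0.75],[0,0,0,0,0,0.029,0.75],[0,0,0,0,0,0.029,0.75],[0,0,0,0,0,0.029,0.75],[0,0,0,0,0,0.003,0.75],[0,0,0,0,0,0,0.75]]]'
python3 - <<'E'
from h import *
for n in("top","scene"):
    p,d=snapshot(n); b=np.ascontiguousarray(p[:,:,::-1])
    for c,a,m in comps(b,(50,120,80),(75,255,255))[:1]:
        w=px2w(n,[c],82)[0]; print(n,c,a,w.round(1))
go(640.1,316.2,25,75.3)
E
```

```text
time: 12.52
tool_pos: [633.9, 319.0, 119.1]
tcp_rot: [-179.9, -0.0, 118.0]
ft_force: [0.2, 0.2, 0.3]
finger_gap: 64.0
time: 13.28
tool_pos: [634.3, 318.3, 119.9]
tcp_rot: [-180.0, 0.0, 75.7]
ft_force: [0.3, 0.1, 0.5]
finger_gap: 64.0
top [251.03468208 216.00578035] 173 [453.3  33.2  82. ]
scene [254.49122807 187.78947368] 57 [459.6  22.8  82. ]
t13.38 [634.4 318.3 120.1] [-180.     0.    75.6] F [ 0.3  1.3 -0.3] gap 63.9
  units dx -0.012 dy 0.122 dz 1.902 rz 0.0009
```

```bash

python3 -m jog '[[[0,0.12,0.5,0,0,0.001,0.75],[0,0,0.7,0,0,0,0.75],[0,0,0.5,0,0,0,0.75],[0,0,0.2,0,0,0,0.75],[-0.2,0,0,0,0,0,0.75],[-0.12,0,0,0,0,0,0.75],[-0.08,0,0,0,0,0,0.75],[-0.06,0,0,0,0,0,0.75],[-0.06,0,0,0,0,0,0.75],[-0.06,0,0,0,0,0,0.75]]]'
python3 -m jog '[[[-0.06,0,0,0,0,0,0.75],[-0.06,0,0,0,0,0,0.75],[-0.06,0,0,0,0,0,0.75],[-0.06,0,0,0,0,0,0.75]]]'
python3 -m jog '[[[-0.06,0,0,0,0,0,0.75],[-0.06,0,0,0,0,0,0.75],[-0.06,0,0,0,0,0,0.75],[-0.06,0,0,0,0,0,0.75],[-0.06,0,0,0,0,0,0.75]]]'
```

```text
time: 14.62
tool_pos: [632.8, 289.6, 25.7]
tcp_rot: [180.0, -0.1, 75.1]
ft_force: [-0.3, 6.6, 0.9]
finger_gap: 63.9
time: 15.12
tool_pos: [631.2, 281.5, 27.7]
tcp_rot: [179.8, -0.4, 75.2]
ft_force: [2.0, 17.5, 3.7]
finger_gap: 64.1
time: 15.75
tool_pos: [626.8, 265.2, 27.0]
tcp_rot: [179.9, -0.2, 75.2]
ft_force: [-0.1, 5.8, 4.5]
finger_gap: 64.1
```

```bash

python3 -m jog '[[[-0.1,0,0,0,0,0,0.75],[-0.15,0,0,0,0,0,0.75],[-0.2,0,0,0,0,0,0.75],[-0.25,0,0,0,0,0,0.75],[-0.25,0,0,0,0,0,0.75],[-0.25,0,0,0,0,0,0.75],[-0.25,0,0,0,0,0,0.75],[-0.25,0,0,0,0,0,0.75],[-0.2,0,0,0,0,0,0.75],[-0.1,0,0,0,0,0,0.75],[0.1,0,0,0,0,0,0.75],[0.3,0,0,0,0,0,0.75]]]'
python3 -m jog '[[[0,0,0,0,0,-0.025,0.75],[0,0,0,0,0,-0.025,0.75],[0,0,0,0,0,0,0.75]]]'
python3 - <<'E'
from h import *
for n in("top","scene"):
    p,d=snapshot(n); b=np.ascontiguousarray(p[:,:,::-1])
    for c,a,m in comps(b,(0,150,100),(8,255,255)):
        w=px2w(n,[c],82)[0]; print(n,c.round(1),a,w.round(1))
go(0,0,25,93.7)
E
```

```text
time: 17.25
tool_pos: [605.5, 185.5, 25.3]
tcp_rot: [180.0, 0.0, 75.0]
ft_force: [-0.1, 0.4, 0.7]
finger_gap: 64.1
time: 17.62
tool_pos: [605.5, 186.5, 25.3]
tcp_rot: [180.0, -0.0, 93.1]
ft_force: [0.4, 0.4, -0.5]
finger_gap: 63.8
top [314.6  91.5] 62 [ 860.5 -183.3   82. ]
top [316.9 107.1] 142 [ 807.3 -189.1   82. ]
top [115.  164.1] 285 [628.1 468.8  82. ]
top [225.3 173.7] 86 [591.1 113.9  82. ]
top [ 59.  248.9] 1705 [360.  638.8  82. ]
top [ 30.2 268.2] 34 [301.8 726.1  82. ]
scene [240.1 230.6] 38 [603.6 113.8  82. ]
scene [427.7 309.6] 3334 [388.3 658.9  82. ]
scene [319.8 317.2] 387 [625.1 465.7  82. ]
t17.73 [605.4 186.1  25.3] [180.   -0.   92.9] F [0.1 0.2 0.1] gap 63.8
  units dx -3.101 dy -12.282 dz 0.006 rz -0.0022
```

```bash

python3 -m jog '[[[-0.07,-0.4,0,0,0,0,0.75],[-0.1,0,0,0,0,0,0.75],[-0.15,0,0,0,0,0,0.75],[-0.15,0,0,0,0,0,0.75],[-0.2,0,0,0,0,0,0.75],[-0.3,0,0,0,0,0,0.75],[-0.3,0,0,0,0,0,0.75],[-0.3,0,0,0,0,0,0.75],[-0.3,0,0,0,0,0,0.75],[-0.3,0,0,0,0,0,0.75],[-0.3,0,0,0,0,0,0.75]]]'
python3 -m jog '[[[-0.3,0,0,0,0,0,0.75],[-0.3,0,0,0,0,0,0.75],[-0.3,0,0,0,0,0,0.75],[-0.3,0,0,0,0,0,0.75],[-0.3,0,0,0,0,0,0.75],[-0.15,0,0,0,0,0,0.75],[0,0,0,0,0,0,0.75],[0.4,0,0,0,0,0.013,0.75],[0,0,0,0,0,0,0.75]]]'
python3 - <<'E'
from h import *
for n in("top","scene"):
    p,d=snapshot(n); b=np.ascontiguousarray(p[:,:,::-1])
    for c,a,m in comps(b,(0,150,100),(8,255,255)):
        w=px2w(n,[c],82)[0]; print(n,c.round(1),a,w.round(1))
go(600,-3,25,88.2)
E
```

```text
time: 19.1
tool_pos: [592.1, 60.0, 25.4]
tcp_rot: [180.0, -0.0, 93.1]
ft_force: [0.2, 4.6, 3.2]
finger_gap: 64.0
time: 20.23
tool_pos: [594.7, -0.8, 24.7]
tcp_rot: [-179.9, 0.0, 88.5]
ft_force: [0.2, -0.1, 0.4]
finger_gap: 63.7
top [314.6  91.5] 62 [ 860.5 -183.3   82. ]
top [316.9 107.1] 142 [ 807.3 -189.2   82. ]
top [115.  164.1] 285 [628.1 468.8  82. ]
top [ 59.  248.9] 1703 [360.  638.9  82. ]
top [ 30.2 268.3] 35 [301.6 726.2  82. ]
scene [201.4 195.2] 68 [608.3 -71.7  82. ]
scene [427.7 309.6] 3344 [388.1 659.   82. ]
scene [319.8 317.2] 385 [625.2 465.8  82. ]
t20.32 [595.   -1.7  24.9] [-180.     0.    88.5] F [ 0.2 -0.1 -1.2] gap 64.1
  units dx -0.023 dy 0.100 dz -0.001 rz 0.0010
```

```bash
python3 - <<'E'
from h import *
p,_=snapshot("top");q,_=snapshot("scene")
f=lambda a:cv2.resize(a[:,:,::-1],None,fx=3,fy=3,interpolation=cv2.INTER_CUBIC)
cv2.imwrite("pics/t2.png",np.hstack([f(p[110:300,210:340]),f(q[110:300,150:280])]))
E
```

```text
(no output)
```

View pics/t2.png

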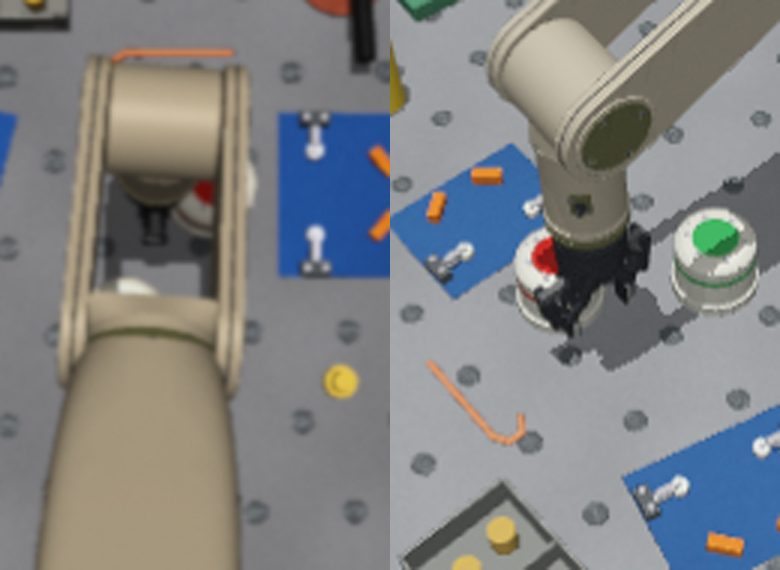

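```bash
python3 - <<'E'
from h import *
r=px2w("top",[(315,159.3),(315.7,188.3)],16); print("rollers",r.round(1),r.mean(0).round(1), "expect gate",596+.032*34,-219.7+34)
E
python3 -m jog '[[[0,0.16,0,0,0,0.001,0.75],[-0.15,0,0,0,0,0,0.75],[-0.15,0,0,0,0,0,0.75],[-0.15,0,0,0,0,0,0.75],[-0.2,0,0,0,0,0,0.75],[-0.25,0,0,0,0,0,0.75],[-0.25,0,0,0,0,0,0.75],[-0.25,0,0,0,0,0,0.75],[-0.25,0,0,0,0,0,0.75],[-0.2,0,0,0,0,0,0.75],[-0.1,0,0,0,0,0,0.75]]]'
python3 - <<'E'
from h import *
for n in("top","scene"):
    p,d=snapshot(n); b=np.ascontiguousarray(p[:,:,::-1])
    for c,a,m in comps(b,(0,150,100),(8,255,255),20):
        w=px2w(n,[c],82)[0]
        if abs(w[1]+100)<80 and w[0]<700: print(n,c.round(1),a,w.round(1))
go(601,-100,25,88.2)
E
```

```text
rollers [[ 646.7 -188.    16. ]
 [ 547.1 -187.    16. ]] [ 596.9 -187.5   16. ] expect gate 597.088 -185.7
time: 21.8
tool_pos: [599.9, -99.9, 25.2]
tcp_rot: [-180.0, 0.0, 88.0]
ft_force: [0.4, 3.1, -0.5]
finger_gap: 63.8
top [308.4 174.2] 30 [ 585. -154.   82.]
t21.90 [ 600.1 -100.    25.4] [180.   0.  88.] F [-0.1 -0.  -0.2] gap 63.9
  units dx 0.000 dy 0.018 dz 0.008 rz -0.0005
```

```bash

python3 -m jog '[[[-0.06,0,0,0,0,0,0.75],[-0.06,0,0,0,0,0,0.75],[-0.06,0,0,0,0,0,0.75],[-0.06,0,0,0,0,0,0.75],[-0.06,0,0,0,0,0,0.75]]]'
python3 -m jog '[[[-0.06,0,0,0,0,0,0.75],[-0.06,0,0,0,0,0,0.75],[-0.06,0,0,0,0,0,0.75],[-0.06,0,0,0,0,0,0.75]]]'
python3 -m jog '[[[-0.06,0,0,0,0,0,0.75],[-0.06,0,0,0,0,0,0.75],[-0.06,0,0,0,0,0,0.75],[-0.06,0,0,0,0,0,0.75]]]'
python3 -c "
from h import *; go(597,-176,25,88.2)"
```

```text
time: 22.52
tool_pos: [599.7, -112.6, 25.6]
tcp_rot: [180.0, -0.1, 88.1]
ft_force: [-0.3, 12.2, 3.4]
finger_gap: 64.3
time: 23.02
tool_pos: [599.5, -123.0, 25.7]
tcp_rot: [180.0, -0.2, 88.1]
ft_force: [-0.4, 17.8, 5.4]
finger_gap: 63.8
time: 23.52
tool_pos: [599.0, -136.8, 25.6]
tcp_rot: [180.0, -0.1, 88.1]
ft_force: [-0.4, 6.6, 2.3]
finger_gap: 64.1
t23.52 [ 599.  -136.8   25.6] [ 1.80e+02 -1.00e-01  8.81e+01] F [-0.4  6.6  2.3] gap 64.1
  units dx -0.785 dy -0.014 dz 0.012 rz -0.0003
```

```bash

python3 -m jog '[[[-0.06,0,0,0,0,0,0.75],[-0.06,0,0,0,0,0,0.75],[-0.06,0,0,0,0,0,0.75],[-0.06,0,0,0,0,0,0.75],[-0.06,0,0,0,0,0,0.75],[-0.06,0,0,0,0,0,0.75],[-0.06,0,0,0,0,0,0.75],[-0.06,0,0,0,0,0,0.75],[-0.06,0,0,0,0,0,0.75]]]'
python3 -m jog '[[[-0.06,0,0,0,0,0,0.75],[-0.04,0,0,0,0,0,0.75],[-0.04,0,0,0,0,0,0.75]]]'
```

```text
time: 24.65
tool_pos: [597.7, -165.2, 25.3]
tcp_rot: [-180.0, -0.0, 88.1]
ft_force: [-0.0, 0.3, 0.4]
finger_gap: 63.9
time: 25.02
tool_pos: [597.6, -172.2, 25.3]
tcp_rot: [-180.0, -0.0, 88.1]
ft_force: [1.0, -0.5, -0.5]
finger_gap: 64.0
```

```bash
python3 - <<'E'
from h import *
for n in("top","scene"):
    p,d=snapshot(n); b=np.ascontiguousarray(p[:,:,::-1])
    for c,a,m in comps(b,(0,150,100),(8,255,255),20):
        w=px2w(n,[c],82)[0]
        if abs(w[1]+150)<120 and w[0]<700: print(n,c.round(1),a,w.round(1))
go(597,-176,25,88.2)
E
```

```text
t25.12 [ 597.5 -172.3   25.3] [180.   0.  88.] F [-1.   0.3  0. ] gap 64.3
  units dx -0.075 dy -0.008 dz 0.006 rz -0.0004
```

```bash

python3 -m jog '[[[-0.03,0,0,0,0,0,0.75],[-0.03,0,0,0,0,0,0.75],[-0.02,0,0,0,0,0,0.75]]]'
python3 -m jog '[[[-0.02,0,0,0,0,0,0.75],[-0.02,0,0,0,0,0,0.75]]]'
```

```text
time: 25.5
tool_pos: [597.5, -175.9, 25.3]
tcp_rot: [180.0, -0.0, 88.1]
ft_force: [0.7, 2.8, 0.2]
finger_gap: 64.0
time: 25.75
tool_pos: [597.6, -176.5, 25.3]
tcp_rot: [180.0, -0.1, 88.1]
ft_force: [1.5, 10.8, 3.1]
finger_gap: 64.0
```

Contact is where expected; stiffness is around 5 N per mm, so I'll add a little and hold.

```bash

python3 -m jog '[[[-0.02,0,0,0,0,0,0.75],[-0.015,0,0,0,0,0,0.75],[0,0,0,0,0,0,0.75]]]'
python3 -m jog '[[[-0.01,0,0,0,0,0,0.75],[0,0,0,0,0,0,0.75],[0,0,0,0,0,0,0.75],[0,0,0,0,0,0,0.75],[0,0,0,0,0,0,0.75]]]'
```

```text
time: 26.12
tool_pos: [597.7, -176.7, 25.5]
tcp_rot: [-180.0, -0.2, 88.1]
ft_force: [0.5, 14.9, 4.3]
finger_gap: 64.0
time: 26.75
tool_pos: [597.7, -176.8, 25.5]
tcp_rot: [-180.0, -0.3, 88.1]
ft_force: [-0.1, 16.3, 6.3]
finger_gap: 64.0
```

```bash

python3 -m jog '[[[-0.02,0,0,0,0,0,0.75],[0,0,0,0,0,0,0.75],[0,0,0,0,0,0,0.75],[0,0,0,0,0,0,0.75],[0,0,0,0,0,0,0.75],[0,0,0,0,0,0,0.75]]]'
python3 -m jog '[[[0.05,0,0,0,0,0,0.75],[0.1,0,0,0,0,0,0.75],[0.4,0,0,0,0,0,0.75],[0.6,0,0,0,0,0,0.75],[0.6,0,-0.7,0,0,0,0.75],[0,0,-0.9,0,0,0,0.75],[0,0,-0.4,0,0,0,0.75]]]'
python3 - <<'E'
from h import *
for n in("top","scene"):
    p,d=snapshot(n); b=np.ascontiguousarray(p[:,:,::-1])
    for nm,lo,hi in(("red",(0,150,100),(8,255,255)),("green",(50,120,80),(75,255,255))):
      for c,a,m in comps(b,lo,hi,20):
        w=px2w(n,[c],82)[0]
        if abs(w[1]+100)<180 and w[0]<700: print(n,nm,c.round(1),a,w.round(1))
go(398.6,4.1,120,28)
E
```

```text
time: 27.5
tool_pos: [597.7, -176.9, 25.6]
tcp_rot: [-180.0, -0.3, 88.1]
ft_force: [-0.2, 20.4, 7.5]
finger_gap: 64.1
time: 28.38
tool_pos: [601.8, -93.2, 128.6]
tcp_rot: [179.8, 0.1, 88.1]
ft_force: [1.1, 0.7, 0.0]
finger_gap: 64.0
top green [251.1 216. ] 175 [453.3  32.9  82. ]
scene red [175.4 165.5] 47 [ 596.  -231.7   82. ]
scene green [258.1 188.7] 137 [453.3  33.5  82. ]
t28.48 [602.1 -94.  128.3] [1.797e+02 1.000e-01 8.810e+01] F [ 0.5 -0.6  0.2] gap 63.9
  units dx 1.823 dy -4.134 dz 0.166 rz 0.1668
```

```bash

python3 -m jog '[[[0.365,-0.827,0,0,0,0,0.75],[0.365,-0.827,0,0,0,0,0.75],[0.365,-0.827,0,0,0,0,0.75],[0.365,-0.827,0,0,0,0,0.75],[0.365,-0.827,0,0,0,0,0.75],[0,0,0,0,0,0.0278,0.75],[0,0,0,0,0,0.0278,0.75],[0,0,0,0,0,0.0278,0.75],[0,0,0,0,0,0.0278,0.75],[0,0,0,0,0,0.0278,0.75],[0,0,0,0,0,0.0278,0.75],[0,0,0,0,0,0,0.75]]]'
python3 - <<'E'
from h import *
for n in("top","scene"):
    p,d=snapshot(n); b=np.ascontiguousarray(p[:,:,::-1])
    if n=="top": cv2.imwrite("pics/t3.png",cv2.resize(b[110:310,150:390],None,fx=3,fy=3,interpolation=cv2.INTER_CUBIC))
    for nm,lo,hi in(("red",(0,150,100),(8,255,255)),("green",(50,120,80),(75,255,255))):
      for c,a,m in comps(b,lo,hi,20):
        w=px2w(n,[c],82)[0]
        if abs(w[1]+100)<180 and w[0]<700: print(n,nm,c.round(1),a,w.round(1))
go(398.6,4.1,25,28)
E
```

```text
time: 29.98
tool_pos: [395.6, 4.3, 123.5]
tcp_rot: [-179.9, 0.1, 28.0]
ft_force: [0.6, -0.7, 0.2]
finger_gap: 64.1
top red [328.7 170.3] 164 [ 596.6 -219.9   82. ]
scene red [177.6 167.3] 119 [ 595.5 -219.8   82. ]
scene green [258.1 188.7] 138 [453.5  33.5  82. ]
t30.07 [395.9   4.3 124.1] [-1.799e+02  1.000e-01  2.820e+01] F [-0.2 -0.4  0.3] gap 63.9
  units dx 0.045 dy 0.029 dz 1.982 rz 0.0006
```

View pics/t3.png

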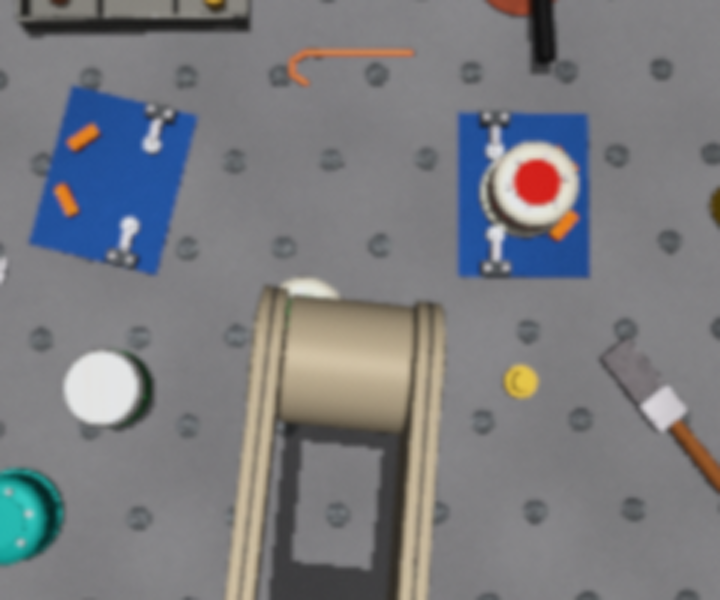

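```bash

python3 -c "
from h import *; print(px2w('top',[(197,171.5)],16).round(1))"
python3 -m jog '[[[0.04,0.03,0.5,0,0,0.003,0.75],[0,0,0.7,0,0,0,0.75],[0,0,0.58,0,0,0,0.75],[0,0,0.2,0,0,0,0.75],[0.1,0,0,0,0,0,0.75],[0.15,0,0,0,0,0,0.75],[0.15,0,0,0,0,0,0.75],[0.2,0,0,0,0,0,0.75],[0.3,0,0,0,0,0,0.75],[0.3,0,0,0,0,0,0.75],[0.3,0,0,0,0,0,0.75],[0.3,0,0,0,0,0,0.75]]]'
python3 -m jog '[[[0.3,0,0,0,0,0,0.75],[0.3,0,0,0,0,0,0.75],[0.3,0,0,0,0,0,0.75],[0.3,0,0,0,0,0,0.75],[0.2,0,0,0,0,0,0.75],[0.06,0,0,0,0,0,0.75],[-0.1,0,0,0,0,0,0.75],[-0.6,0,0,0,0,0,0.75],[0,0,0,0,0,-0.0268,0.75],[0,0,0,0,0,-0.0268,0.75],[0,0,0,0,0,-0.0268,0.75],[0,0,0,0,0,-0.0268,0.75]]]'
python3 - <<'E'
from h import *
for n in("top","scene"):
    p,d=snapshot(n); b=np.ascontiguousarray(p[:,:,::-1])
    for nm,lo,hi in(("red",(0,150,100),(8,255,255)),("green",(50,120,80),(75,255,255))):
      for c,a,m in comps(b,lo,hi,20):
        w=px2w(n,[c],82)[0]
        if abs(w[1])<300 and w[0]<700: print(n,nm,c.round(1),a,w.round(1))
go(567,40,25,75.3)
E
```

```text
[[611.2 213.7  16. ]]
time: 31.58
tool_pos: [480.0, 44.8, 27.0]
tcp_rot: [180.0, 0.1, 27.0]
ft_force: [-6.6, -3.2, 7.9]
finger_gap: 64.2
time: 33.08
tool_pos: [513.6, 62.0, 26.6]
tcp_rot: [179.9, -0.0, 65.8]
ft_force: [0.8, -0.2, 0.2]
finger_gap: 63.9
top red [328.7 170.3] 164 [ 596.6 -219.9   82. ]
scene red [177.6 167.3] 119 [ 595.5 -219.8   82. ]
scene green [241.4 223.8] 167 [584.2  98.1  82. ]
scene green [316.3 232.7] 164 [435.6 277.1  82. ]
t33.17 [513.5  62.   26.5] [180.   -0.   65.6] F [-1.1 -0.5  0. ] gap 64.3
  units dx 0.039 dy 1.156 dz 0.031 rz -0.0268
```

```bash

python3 -m jog '[[[-0.496,0.225,0,0,0,0,0.75],[0.218,0.48,0,0,0,0,0.75],[0.218,0.48,0,0,0,0,0.75],[0,0,0.02,0,0,-0.0268,0.75],[0,0,0,0,0,0,0.75]]]'
python3 -c "
from h import *; go(566.2,34.8,25,75.3)"
```

```text
time: 33.8
tool_pos: [566.0, 34.7, 25.2]
tcp_rot: [-180.0, -0.0, 74.9]
ft_force: [-0.1, 0.2, 0.4]
finger_gap: 64.0
t33.80 [566.   34.7  25.2] [-180.    -0.    74.9] F [-0.1  0.2  0.4] gap 64.0
  units dx 0.003 dy 0.003 dz 0.003 rz -0.0010
```

```bash

python3 -m jog '[[[0.15,0,0,0,0,-0.001,0.75],[0.15,0,0,0,0,0,0.75],[0.15,0,0,0,0,0,0.75],[0.15,0,0,0,0,0,0.75],[0.2,0,0,0,0,0,0.75],[0.25,0,0,0,0,0,0.75],[0.25,0,0,0,0,0,0.75],[0.25,0,0,0,0,0,0.75],[0.25,0,0,0,0,0,0.75],[0.15,0,0,0,0,0,0.75],[0.08,0,0,0,0,0,0.75]]]'
python3 - <<'E'
from h import *
for n in("top","scene"):
    p,d=snapshot(n); b=np.ascontiguousarray(p[:,:,::-1])
    for c,a,m in comps(b,(50,120,80),(75,255,255),20):
        w=px2w(n,[c],82)[0]
        if abs(w[1]-170)<60 and w[0]<700: print(n,c.round(1),a,w.round(1))
go(622.3-.254*118,248.5-.967*118,25,75.3)
E
```

```text
time: 35.17
tool_pos: [591.4, 133.3, 25.3]
tcp_rot: [-180.0, 0.0, 75.6]
ft_force: [-1.2, -5.7, 2.7]
finger_gap: 63.9
scene [254.  243.6] 188 [602.7 176.1  82. ]
t35.27 [591.5 133.6  25.3] [180.   -0.   75.5] F [-1.   0.1  1.1] gap 64.2
  units dx 0.020 dy 0.013 dz 0.007 rz 0.0007
```

```bash

python3 -m jog '[[[0.06,0,0,0,0,0,0.75],[0.06,0,0,0,0,0,0.75],[0.06,0,0,0,0,0,0.75],[0.06,0,0,0,0,0,0.75],[0.06,0,0,0,0,0,0.75]]]'
python3 -m jog '[[[0.06,0,0,0,0,0,0.75],[0.06,0,0,0,0,0,0.75],[0.06,0,0,0,0,0,0.75],[0.06,0,0,0,0,0,0.75]]]'
python3 -m jog '[[[0.06,0,0,0,0,0,0.75],[0.06,0,0,0,0,0,0.75],[0.06,0,0,0,0,0,0.75],[0.06,0,0,0,0,0,0.75]]]'
python3 -c "
from h import *; go(622.3-.254*50,248.5-.967*50,25,75.3)"
```

```text
time: 35.9
tool_pos: [594.7, 145.6, 25.3]
tcp_rot: [-180.0, 0.2, 75.5]
ft_force: [-4.2, -13.8, 5.0]
finger_gap: 63.9
time: 36.4
tool_pos: [597.7, 156.5, 25.3]
tcp_rot: [-180.0, 0.2, 75.5]
ft_force: [-4.5, -14.4, 5.8]
finger_gap: 64.1
time: 36.9
tool_pos: [600.9, 169.5, 25.2]
tcp_rot: [-180.0, 0.1, 75.5]
ft_force: [-1.5, -6.7, 3.3]
finger_gap: 63.8
t36.90 [600.9 169.5  25.2] [-1.80e+02  1.00e-01  7.55e+01] F [-1.5 -6.7  3.3] gap 63.8
  units dx 0.636 dy 0.014 dz 0.005 rz 0.0005
```

```bash

python3 -m jog '[[[0.06,0,0,0,0,0,0.75],[0.06,0,0,0,0,0,0.75],[0.06,0,0,0,0,0,0.75],[0.06,0,0,0,0,0,0.75],[0.06,0,0,0,0,0,0.75],[0.06,0,0,0,0,0,0.75],[0.06,0,0,0,0,0,0.75],[0.06,0,0,0,0,0,0.75],[0.06,0,0,0,0,0,0.75],[0.06,0,0,0,0,0,0.75]]]'
python3 -m jog '[[[0.04,0,0,0,0,0,0.75],[0.03,0,0,0,0,0,0.75],[0.03,0,0,0,0,0,0.75]]]'
python3 -m jog '[[[0.02,0,0,0,0,0,0.75],[0.02,0,0,0,0,0,0.75]]]'
```

```text
time: 38.15
tool_pos: [608.7, 199.9, 25.3]
tcp_rot: [180.0, -0.0, 75.5]
ft_force: [-0.2, -0.8, 0.2]
finger_gap: 64.0
time: 38.52
tool_pos: [609.9, 204.6, 25.3]
tcp_rot: [180.0, -0.0, 75.5]
ft_force: [-0.3, -0.4, 0.3]
finger_gap: 64.2
time: 38.78
tool_pos: [610.3, 205.9, 25.2]
tcp_rot: [-180.0, 0.1, 75.5]
ft_force: [-0.5, -5.1, 1.2]
finger_gap: 63.8
```

```bash

python3 -m jog '[[[0.02,0,0,0,0,0,0.75],[0.02,0,0,0,0,0,0.75],[0,0,0,0,0,0,0.75]]]'
python3 -m jog '[[[0.02,0,0,0,0,0,0.75],[0.015,0,0,0,0,0,0.75],[0,0,0,0,0,0,0.75],[0,0,0,0,0,0,0.75],[0,0,0,0,0,0,0.75],[0,0,0,0,0,0,0.75]]]'
```

```text
time: 39.15
tool_pos: [610.5, 206.2, 25.2]
tcp_rot: [-180.0, 0.2, 75.5]
ft_force: [-3.0, -10.2, 3.7]
finger_gap: 63.9
time: 39.9
tool_pos: [610.6, 206.4, 25.3]
tcp_rot: [-179.9, 0.3, 75.5]
ft_force: [-6.2, -18.5, 8.0]
finger_gap: 64.3
```

```bash

python3 -m jog '[[[0,0,0,0,0,0,0.75],[0,0,0,0,0,0,0.75],[0,0,0,0,0,0,0.75]]]'
python3 -m jog '[[[-0.05,0,0,0,0,0,0.75],[-0.1,0,0,0,0,0,0.75],[-0.4,0,0,0,0,0,0.75],[-0.8,0,0,0,0,0,0.75],[-0.8,0,0,0,0,0,0.75],[-0.5,0,-0.7,0,0,0,0.75],[0,0,-0.9,0,0,0,0.75],[0,0,-0.9,0,0,0,0.75],[-0.6,-0.6,-0.5,0,0,0,0.75],[-0.6,-0.6,0,0,0,0,0.75],[-0.6,-0.6,0,0,0,0,0.75],[0,0,0,0,0,0,0.75]]]'
python3 - <<'E'
from h import *
for n in("top","scene"):
    p,d=snapshot(n); b=np.ascontiguousarray(p[:,:,::-1])
    cv2.imwrite(f"pics/{n}9.png",cv2.resize(b,None,fx=1.5,fy=1.5))
    for nm,lo,hi in(("red",(0,150,100),(8,255,255)),("green",(50,120,80),(75,255,255))):
      for c,a,m in comps(b,lo,hi,20):
        w=px2w(n,[c],82)[0]
        if abs(w[1])<300 and w[0]<700: print(n,nm,c.round(1),a,w.round(1))
go(600,0,25,75.3)
E
```

```text
time: 40.28
tool_pos: [610.7, 206.4, 25.2]
tcp_rot: [-179.9, 0.3, 75.5]
ft_force: [-5.6, -18.6, 8.0]
finger_gap: 64.1
time: 41.78
tool_pos: [466.1, 15.7, 174.7]
tcp_rot: [-180.0, 0.0, 75.4]
ft_force: [0.6, -0.6, -0.2]
finger_gap: 64.1
top red [328.7 170.3] 164 [ 596.6 -219.9   82. ]
top green [183.4 165. ] 161 [621.8 248.5  82. ]
scene red [177.6 167.3] 119 [ 595.5 -219.8   82. ]
scene green [316.3 232.8] 162 [435.8 277.2  82. ]
scene green [265.8 263.7] 200 [622.4 248.7  82. ]
t41.88 [468.5  16.7 175.6] [179.9  -0.   75.5] F [ 0.3  0.5 -0.6] gap 64.2
  units dx 0.336 dy 2.629 dz 3.011 rz 0.0005
```

View pics/scene9.png

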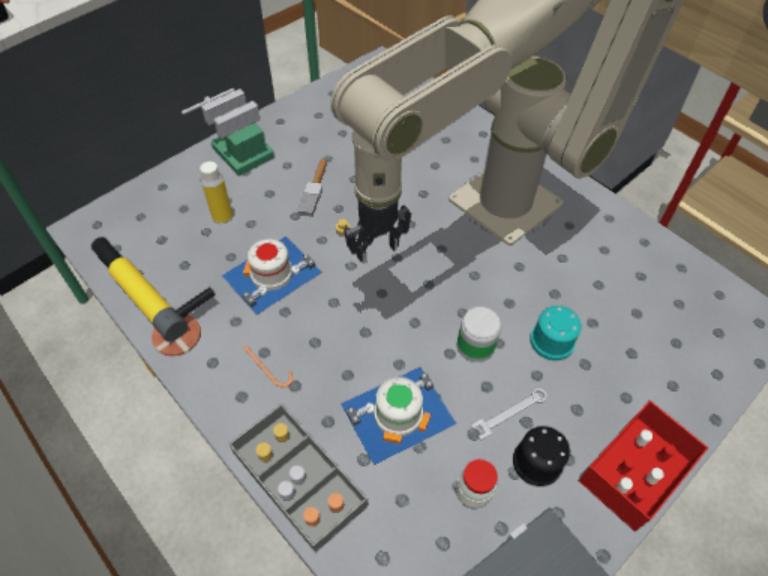

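Both housings are home: red sits in the right nest at about (267,254) in the picture and green in the left nest at about (399,398). The arm is clear of the bench and everything else stands where it was, so I'm handing in.

```bash
python3 -c "
from bench import job; print(job.hand_in())"
```

```text
the job is handed in; nothing more can be done
None
```

The swap is done: red is home in the right nest and green is home in the left one, and I handed the job in at about 42 s. I slid green out and parked it mid-bench. Red then went into the right nest, pressed at about 20 N for about 0.6 s, and green into the left nest, pressed at about 19.5 N for about 0.9 s.

- **Position:** in both cameras the disc centres are within about 0.3 pixel (1 mm) of where the other housing's disc was at the start. Red is at about (596, -220) mm and green at about (622, 249) mm.
- **Force:** the highest wrist force I read was about 22 N, during the presses. I only read force at the end of each move, so brief peaks in between were not seen.
- **Bench:** the final picture shows both housings upright, the arm clear, and the other things where they stood. I judged that by eye and did not measure the other things.

No check failed. The only disagreement was mid-run, when the arm partly hid a disc and the centre readings were a few mm off. I went by finger contact and clear views instead.

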